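Load the empty fuse block

ROBOT

A 6-joint arm with a two-finger parallel gripper is mounted at the origin on the work surface. World frame = base frame: x ahead of the robot, y to its left, z up, the work surface at z = 0. Lengths are in m, angles in rad, forces in N, time in s.
With the tool pointing down it reaches from about 0.35 to 0.8 m from the base axis. Payload 7.3 kg.
Tool frame: the origin (TCP) lies at the very end of the fingers, on their centre line; the grasp point (between the pads) lies 19 mm behind it (env.grasp_offset is the distance from the TCP to the grasp point, in m); z points along the fingers, y is the line along which they close (so a half turn about z gives the same grasp; the last joint's range is limited). The gripper opens to 85 mm and grips with 20 to 120 N. Pads are 22 mm wide; open, the fingers measure 114 mm over their backs; the gripper's body (76 mm by 85 mm) begins 54 mm behind the grasp point. The pads swing forward as they close: fully open they stand 13 mm farther back than shut.
Start: joints at [-1.349, 0.342, 1.524, -0, 1.275, -0.146], TCP at [0.189, -0.49, 0.231] pointing down, gripper open.
Joint ranges: [-2.53, 2.53], [-0.77, 2.02], [0.04, 2.7], [-1, 4.14], [0.28, 2.66], [-3.11, 3.11]. Speed limits (rad/s): [2.57, 2.57, 3.14, 3.14, 3.14, 3.14].

INTERFACE

Orientations are given as a unit quaternion [x, y, z, w].
In Python, from rig import env, optics gives the robot as it stands. Calls block until the motion is done:
- env.move_ptp(position, orientation): joint-space move of the TCP to a pose.
- env.move_l(position, ori=None, vel=0.15, f_stop=None): straight line of the TCP; ori=None keeps the orientation; vel is the mean speed in m/s. With f_stop (N) it stops when the force on the tool has changed by that much, and returns True; else False.
- env.movej(angles): joint-space move.
- env.let_go() and env.gripper_close(): open the fingers fully, or close them until they stop; the grip force is fixed at half the most.
- env.pause(seconds).
- env.inverse_kinematics(position, orientation): joint angles nearest the present ones, or None.
- optics.capture(name): name is "side" or "top" or "wrist"; returns the picture (420x560x3 uint8, blue, green, red); there is no depth.
- optics.camera_params(name): a dict with "fx", "fy", "cx", "cy" (pixels), "k1" (the pictures are not rectified: a ray, as slopes to the right and down, at radius r is drawn at 1 + k1 r^2 times it, then the intrinsics apply), "R" (3x3) and "t" (3): a world point X has camera coordinates R X + t. Camera axes: x right, y down, z forward; pixel columns grow to the right and rows downward; lengths in m; the calibration is good to about 2 mm. A picture is of the moment at which its call begins: read the wrist's pose just before it. camera_params takes no time and is no camera call; for the wrist camera it gives the pose at the moment of the call.
A pose or a line that the arm cannot do raises env.PlanningError and nothing moves.
- env.close_job(): hands the job in; it is judged then, once.
Trained networks look in the newest picture that a camera, given by its name, has taken for a name from the list of things; names that differ only in an ending like _2 or _b are one class to them, and where a whole thing is asked for, a point or a joint stands for the part that bears it (a point fixed in the world has none). Each returns a list of dicts, best first, with "confidence" (0 to 1); they miss things now and then, are a little off and sometimes report something else, mostly with a low value. They report only what shows in the picture. A call takes as long as a camera call.
- optics.spot_in(camera, label): "centre" ([x, y, z] in m, in the coordinates of the camera as it stood for that picture, good to about 4 mm: the middle of the surface that is visible of it).
- optics.place_of(camera, label): "centre" ([x, y, z] in m, in the coordinates of the camera as it stood for that picture, good to about 4 mm: a listed point, or the origin of a listed thing).
Readings, each from a call of its own:
- env.read_t(): time.
- env.read_joint_pos(): joint angles.
- env.read_qd(): joint speeds.
- env.read_joint_efforts(): joint torques, N m.
- env.read_ee_pos(): TCP position.
- env.read_orientation(): TCP orientation.
- env.read_wrist_force(): force on the tool from outside, world axes, zero at the start.
- env.read_ft_torque(): the same for the moment, N m.
- env.read_grip_width(): opening from 0.0 (shut) to 1.0 (fully open).
- env.read_finger_force(): force on a finger pad.
Only numpy, scipy, OpenCV 4.12 (cv2) and the standard library are available. Lean on these libraries where they do the work, as an engineer would, in place of code of your own. Each camera call takes 0.05 s, during which the arm holds its last target. There are 200 camera calls.

TASK

One of the two fuse blocks on the mounting plate is empty: take from the wooden rack the one fuse that fits it (the same as the fuse in the full block beside it), lay it along the block over both spring clips and press it straight down until it snaps fully home in both. Let go of it, and leave the other two fuses in the rack.

Things in the scene. Friction and masses are not known exactly. Their poses are not given: they have to be found in the camera images.
- fuse_center (a point): The fuse to load: cylinder 21 mm in diameter, 127 mm long, cream barrel, 20 mm brass ferrule at each end, 60 to 130 g. This point is its centre, x along its axis (ends alike). It starts level in one of 3 V-notches, 70 mm apart, of a dark wooden rack, axis 37 mm above the table. Two rails carry it; between them 52 mm of it are free, and the rack's floor there is 29 mm below the axis.
- block_seat (a point): Where the fuse's centre belongs in the EMPTY fuse block (brown base, two copper C-clips open upward), 45 mm above the table; x along the fuse, z up. Clips 12 mm long, 52 mm either side; jaws 27 mm apart 16 mm above this point, 16 mm at 7 mm above, spring apart when pressed (8 to 15 N in all). Between them 80 mm are free, base 32 mm below. Full block 110 mm aside; switchgear 130 mm off, 88 mm high.
- short_fuse_center (a point): Not wanted, stays in its notch: a fuse 21 mm in diameter but only 76 mm long, of the same materials. This point is its centre, x along the cylinder.
- thick_fuse_center (a point): Not wanted, stays in its notch: a fuse 27 mm in diameter and 140 mm long, of the same materials. This point is its centre, x along the cylinder.

How it is judged:
At the end, for the whole second after the job is handed in: The 127 mm fuse is home in both clips of the empty block: centre within 12 mm along the block, 10 mm across it and 4 mm above (5 mm below) the seat, axis within 10 degrees of the block's; the other two fuses within 30 mm of their starts (x of fuse_center in the frame of block_seat between -0.012 and 0.012 m and y of fuse_center in the frame of block_seat between -0.01 and 0.01 m and z of fuse_center in the frame of block_seat between -0.005 and 0.004 m and angle between the x axis of fuse_center and the x axis of block_seat, either way round below 0.17 rad and distance of each of short_fuse_center, thick_fuse_center from where it was at the start of the episode below 0.03 m); the robot touches nothing.
It fails at once if another fuse is taken out of the rack (moved more than 60 mm) (distance of any of short_fuse_center, thick_fuse_center from where it was at the start of the episode above 0.06 m).
It also fails if it takes over 38 s, if anything falls off the work surface, if the arm or the gripper's body presses on something with over 40 N, if the wrist force passes 120 N, or if a joint passes its speed limit or range.

## Working session

There is one attempt and no reset: what is moved stays moved. The work goes in short steps, each a Python script; the robot and the scene stay as the last script left them, time stands still between calls to the robot, and variables do not carry over. Pictures are saved under pics/ and viewed, at most 10 in all, crops included, and the job is handed in when it is done.

```bash
mkdir -p pics; python3 - <<'E'
from rig import env, optics
import cv2, numpy as np
ims=[]
for c in ["side","top"]:
    im=optics.capture(c); cv2.imwrite(f"pics/{c}0.png",im)
    p=optics.camera_params(c); R=np.array(p["R"]);t=np.array(p["t"])
    for l in ["fuse_center","block_seat","short_fuse_center","thick_fuse_center"]:
        for d in optics.place_of(c,l)[:3]:
            print(c,l,round(d["confidence"],2),np.round(R.T@(np.array(d["centre"])-t),3))
    print(c,"cam at",np.round(-R.T@t,3))
print(env.read_t(),env.read_orientation())
E
```

```text
side fuse_center 0.62 [0.477 0.256 0.036]
side block_seat 0.71 [ 0.542 -0.161  0.042]
side short_fuse_center 0.9 [0.462 0.188 0.035]
side thick_fuse_center 0.69 [0.487 0.322 0.043]
side cam at [0.213 0.738 0.696]
top fuse_center 0.86 [0.478 0.25  0.037]
top block_seat 0.86 [ 0.541 -0.163  0.046]
top short_fuse_center 0.95 [0.465 0.186 0.034]
top thick_fuse_center 0.61 [0.485 0.323 0.043]
top cam at [0.445 0.072 0.931]
0.5 [9.83142170e-01 1.82842759e-01 1.19832345e-06 7.91659502e-06]
```

View pics/top0.png

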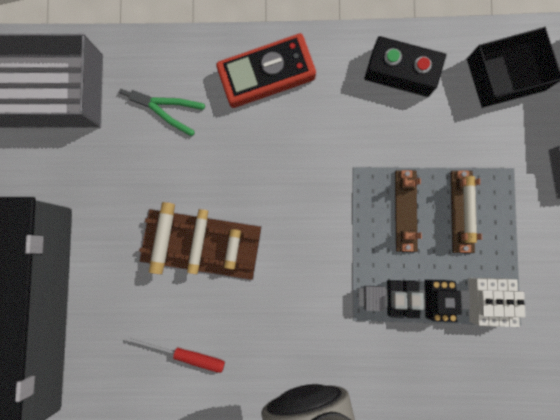

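View pics/side0.png

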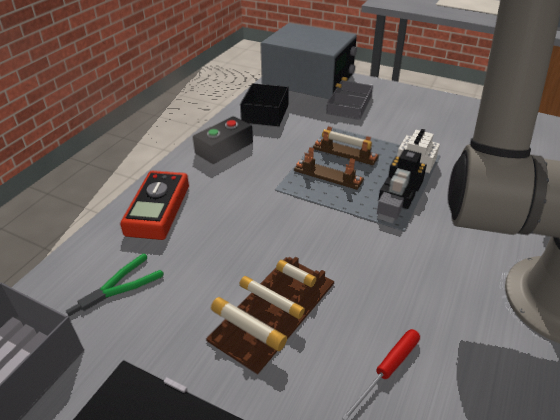

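The top picture shows the rack at lower left: the wanted middle fuse runs (203,212) to (193,271), with the thick fuse at (162,238) and the short one at (232,249). The empty block is at (406,211) and the full one is to its right at (466,210). The side view agrees. Next I hover and look from near.

```bash
cat > h.py <<'E'
from rig import env, optics
import cv2, numpy as np
def q(psi): return [float(np.cos(psi/2)),float(np.sin(psi/2)),0.,0.]
def undist(p,uv):
    # point at radius r (undistorted) is drawn at (1+k1 r^2)
    K=np.array([[p["fx"],0,p["cx"]],[0,p["fy"],p["cy"]],[0,0,1.]])
    return cv2.undistortPoints(np.array(uv,float).reshape(-1,1,2),K,np.array([p["k1"],0,0,0.]))[:,0]
def at_z(p,uv,z):
    R=np.array(p["R"]);t=np.array(p["t"]);c=-R.T@t
    d=np.c_[undist(p,uv),np.ones(len(np.reshape(uv,(-1,2))))]@R
    return c+d*((z-c[2])/d[:,2])[:,None]
def look(name,labels):
    p=optics.camera_params("wrist"); im=optics.capture("wrist"); cv2.imwrite(f"pics/{name}.png",im)
    import pickle; pickle.dump(p,open(f"pics/{name}.pkl","wb"))
    R=np.array(p["R"]);t=np.array(p["t"])
    for l in labels:
        for d in optics.place_of("wrist",l)[:2]:
            print(l,round(d["confidence"],2),np.round(R.T@(np.array(d["centre"])-t),4))
    return p,im
E
python3 - <<'E'
from h import *
import pickle
p=optics.camera_params("top")
print(at_z(p,[[203,212],[193,271]],.037), at_z(p,[[407,172],[406,250]],.045))
psi=np.radians(-9.3)
for pos,s in [([.477,.253,.1],psi),([.541,-.162,.1],0)]:
    print([np.round(env.inverse_kinematics(pos,q(a)),2) for a in (s,) if env.inverse_kinematics(pos,q(a)) is not None])
env.move_ptp([.541,-.162,.24],q(0)); look("wb",["block_seat"]); print(env.read_t())
env.move_ptp([.477,.253,.20],q(psi)); look("wf",["fuse_center","short_fuse_center","thick_fuse_center"]); print(env.read_t(),env.read_ee_pos())
cv2.imwrite("pics/w2.png",cv2.resize(np.hstack([cv2.imread("pics/wb.png"),cv2.imread("pics/wf.png")]),(800,300),interpolation=cv2.INTER_AREA))
E
```

```text
[[0.53513597 0.24226519 0.037     ]
 [0.41909155 0.26009826 0.037     ]] [[ 0.61068432 -0.1584606   0.045     ]
 [ 0.45928657 -0.15178278  0.045     ]]
[array([ 0.35,  0.51,  1.66, -0.  ,  0.97,  2.08])]
[array([-0.43,  0.55,  1.59, -0.  ,  1.01,  1.14])]
block_seat 0.88 [ 0.5397 -0.1553  0.0397]
2.3583
fuse_center 0.7 [0.486  0.3248 0.0399]
fuse_center 0.57 [0.4816 0.2558 0.0331]
short_fuse_center 0.78 [0.4653 0.1878 0.0343]
thick_fuse_center 0.74 [0.4884 0.3264 0.0388]
4.1167 [0.47750086 0.25224553 0.20001996]
```

View pics/wf.png

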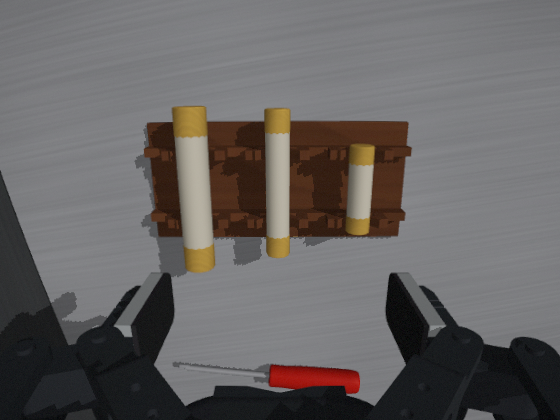

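View pics/wb.png

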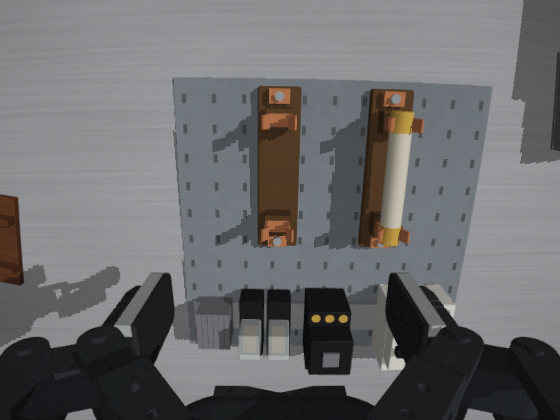

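The near view of the rack shows the wanted fuse from (278,108) to (278,257). In the block view the empty base runs (279,87) to (278,247), with clips at about (279,122) and (278,232). I'll zoom in on the clips and compute.

```bash
python3 - <<'E'
from h import *
import pickle
b=cv2.imread("pics/wb.png"); c=b[75:260,230:430]
cv2.imwrite("pics/wbz.png",cv2.resize(c,None,fx=3.2,fy=3.2,interpolation=cv2.INTER_CUBIC)) 
p=pickle.load(open("pics/wf.pkl","rb"))
f=at_z(p,[[278,108],[278,257],[266,180],[290,180],[209,180],[180,180],[348,200],[372,200]],.037);print(f.round(4))
print(f[:2].mean(0),np.linalg.norm(f[0]-f[1]),np.degrees(np.arctan2(*(f[0]-f[1])[[1,0]])))
# barrel edges via colour: fuse column segmentation
im=cv2.imread("pics/wf.png"); hsv=cv2.cvtColor(im,cv2.COLOR_BGR2HSV)
roi=np.zeros(im.shape[:2],np.uint8); roi[95:268,245:310]=1
m=((hsv[...,2]>130)&(roi>0)&((np.abs(im.astype(int)[...,2]-im[...,0])>15))).astype(np.uint8)
n,l,s,ce=cv2.connectedComponentsWithStats(m); i=1+np.argmax(s[1:,4]); print(s[i])
r=cv2.minAreaRect(np.argwhere(l==i)[:,::-1].astype(np.float32)); print(r)
E
```

```text
[[0.54   0.2431 0.037 ]
 [0.4117 0.2643 0.037 ]
 [0.4834 0.2627 0.037 ]
 [0.4801 0.2427 0.037 ]
 [0.4913 0.3101 0.037 ]
 [0.4953 0.3345 0.037 ]
 [0.4547 0.1963 0.037 ]
 [0.4514 0.1758 0.037 ]]
[0.47585491 0.25367288 0.037     ] 0.1300432184018351 -9.37452771221101
[ 269  108   22  151 2815]
((279.0476379394531, 182.9748077392578), (20.85346031188965, 150.09092712402344), 0.418209969997406)
```

View pics/wbz.png

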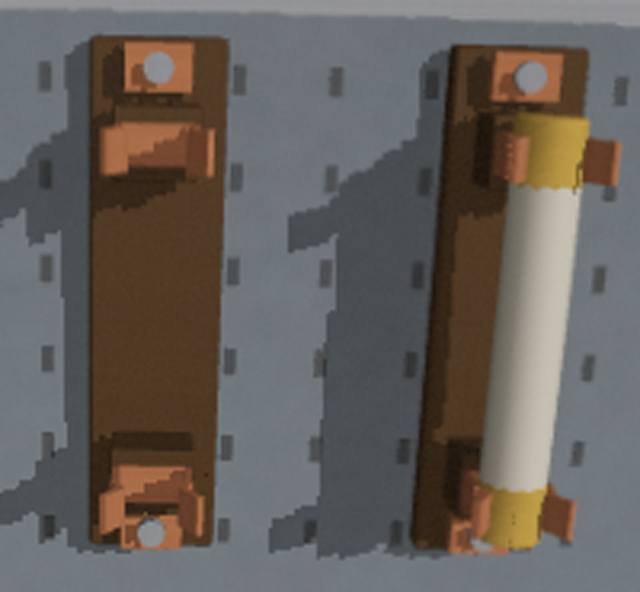

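```bash
python3 - <<'E'
from h import *
import pickle
p=pickle.load(open("pics/wb.pkl","rb")); print((-p["R"].T@p["t"]).round(3))
cr=lambda a:(np.array(a)/3.2+[230,75])
for z in (.045,.053,.061):
    f=at_z(p,cr([[100,148],[216,153],[100,510],[205,515]]),z)
    u=f[:2].mean(0);d=f[2:].mean(0)
    print(z,f[:,:2].round(4).tolist(),"c",((u+d)/2).round(4),"sep",np.linalg.norm(u-d),"yaw",np.degrees(np.arctan2(*(u-d)[[1,0]])),"w",np.linalg.norm(f[0]-f[1]),np.linalg.norm(f[2]-f[3]))
# base centreline at its top z=.013 and neighbour fuse
f=at_z(p,cr([[91,37],[228,39],[91,545],[214,547]]),.013);print("base",f.round(4).tolist(),f.mean(0))
f=at_z(p,cr([[551,116],[512,546]]),.045);print("full",f.round(4).tolist(),f.mean(0))
E
```

```text
[ 0.617 -0.163  0.382]
0.045 [[0.5907, -0.1467], [0.5894, -0.179], [0.4828, -0.1452], [0.4811, -0.1772]] c [ 0.536 -0.162  0.045] sep 0.10812189648533187 yaw -0.8943783842159017 w 0.03229284078316422 0.03200493841702215
0.053 [[0.5914, -0.1471], [0.59, -0.1786], [0.486, -0.1456], [0.4844, -0.1768]] c [ 0.5379 -0.162   0.053 ] sep 0.10555178667625613 yaw -0.8943783842159004 w 0.031525224328425215 0.03124416554086742
0.061 [[0.592, -0.1475], [0.5907, -0.1782], [0.4892, -0.146], [0.4876, -0.1765]] c [ 0.5399 -0.1621  0.061 ] sep 0.10298167686718045 yaw -0.8943783842158987 w 0.03075760787368621 0.030483392664712658
base [[0.6208, -0.143, 0.013], [0.6203, -0.1837, 0.013], [0.4573, -0.1403, 0.013], [0.4566, -0.1817, 0.013]] [ 0.53873412 -0.16217391  0.013     ]
full [[0.6002, -0.2723, 0.045], [0.4705, -0.2725, 0.045]] [ 0.535364   -0.27243284  0.045     ]
```

```bash
python3 - <<'E'
from h import *
psi=np.radians(-9.4); g=np.array([.476,.2537])+.0015*np.array([np.sin(psi),-np.cos(psi)])
env.move_l([*g,.09],q(psi),vel=.15)
s=env.move_l([*g,.021],vel=.06,f_stop=12); print("stop",s,env.read_ee_pos(),env.read_wrist_force())
if not s:
    env.gripper_close(); print(env.read_grip_width(),env.read_finger_force())
    env.move_l([*g,.16],vel=.12); env.pause(.1)
    print(env.read_grip_width(),env.read_wrist_force(),env.read_t())
    p,im=look("wg",["fuse_center","short_fuse_center","thick_fuse_center"]); print(env.read_ee_pos())
E
```

```text
stop False [0.47604344 0.25233418 0.02139055] [-0.01348471 -1.10935155 -0.00114668]
0.22108525952089278 58.477864265441895
0.2222861745770267 [-0.54617612 -0.16483328 -0.38525648] 8.325
fuse_center 0.69 [0.4784 0.2514 0.1709]
short_fuse_center 0.82 [0.4632 0.1858 0.0322]
thick_fuse_center 0.96 [0.4855 0.3279 0.04  ]
[0.47562117 0.25218329 0.15963897]
```

View pics/wg.png

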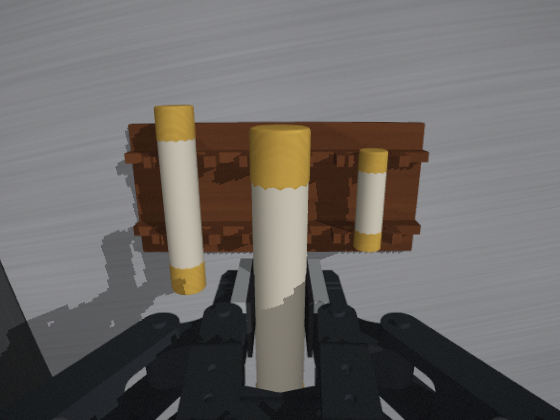

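The fuse is held straight, pointing up the picture: far end at (280,128), ferrule edge at (280,186). The other two fuses are still in place. I'll work out the in-hand offset, move above the block and check there.

```bash
python3 - <<'E'
from h import *
import pickle
p=pickle.load(open("pics/wg.pkl","rb"));psi=np.radians(-9.4);u=np.array([np.cos(psi),np.sin(psi)]);n=np.array([-u[1],u[0]])
tcp=np.array([.47562,.25218])
b=at_z(p,[[280,186]],.1753+.0105)[0,:2]-tcp; off=b@u-.0435; print("along",off,"across",b@n)
off=float(np.clip(off,-.006,.006))
sp=np.radians(-.9); tgt=np.array([.539,-.162])-off*np.array([np.cos(sp),np.sin(sp)])
np.save("tgt.npy",tgt)
env.move_ptp([*tgt,.13],q(sp)); env.pause(.2)
look("wp",["block_seat","fuse_center"]); print(env.read_ee_pos(),env.read_t(),tgt)
E
```

```text
along 0.0036007692667823915 across -0.0002787634126153486
fuse_center 0.74 [ 0.5402 -0.1601  0.1419]
[ 0.53554054 -0.16144243  0.13006231] 10.425 [ 0.53539967 -0.16194344]
```

View pics/wp.png

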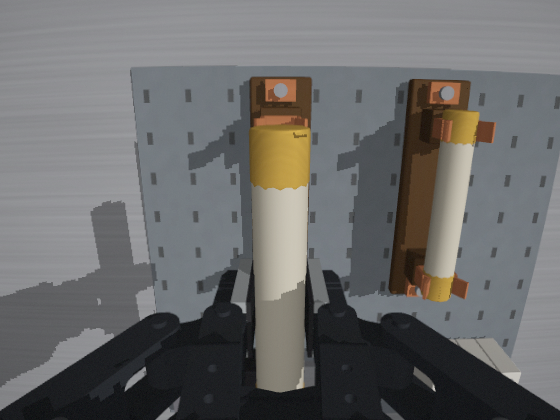

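The fuse at (280,128 to 390) sits over the empty base, which is centred on column 281, so it's aligned. Pressing down now.

```bash
python3 - <<'E'
from h import *
tgt=np.load("tgt.npy")
env.move_l([*tgt,.052],vel=.12); print(env.read_ee_pos(),env.read_wrist_force())
for z in (.042,.036,.0315,.0285):
    s=env.move_l([*tgt,z],vel=.03,f_stop=35); print(z,s,env.read_ee_pos()[2].round(4),np.round(env.read_wrist_force(),1),np.round(env.read_ft_torque(),2),env.read_t())
    if s: break
cv2.imwrite("pics/side1.png",optics.capture("side"))
p,im=look("ws",["fuse_center"])
cv2.imwrite("pics/ws2.png",cv2.resize(np.hstack([im,cv2.resize(cv2.imread("pics/side1.png")[90:230,270:457],(560,420))]),(800,300)))
E
```

```text
[ 0.53588106 -0.1621658   0.05259885] [-0.07037405  0.41861504 -0.82646192]
0.042 False 0.0423 [1.4 1.7 3. ] [ 0.33 -0.17  0.02] 11.7083
0.036 False 0.0362 [4.4 2.4 0.8] [ 0.37 -0.58  0.  ] 12.0583
0.0315 False 0.0304 [ 1.8  2.6 -5.1] [ 0.42 -0.23 -0.01] 12.3583
0.0285 False 0.0296 [-5.4  4.5 12.7] [ 0.84  0.66 -0.04] 12.6083
fuse_center 0.85 [ 0.5366 -0.1587  0.0452]
```

View pics/ws2.png

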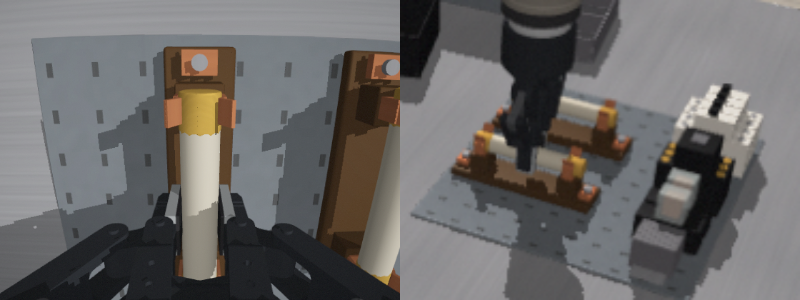

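The fuse lies between both clips. The force dropped to −5 N and then rose to +12.7 N against the stop, so it snapped in and bottomed. I'll release, retract and check.

```bash
python3 - <<'E'
from h import *
tgt=np.load("tgt.npy")
env.let_go(); env.pause(.2); print(env.read_grip_width(),np.round(env.read_wrist_force(),1))
env.move_l([*tgt,.22],vel=.12); env.pause(.2)
p,im=look("wr",["fuse_center","block_seat"]); print(env.read_t())
cv2.imwrite("pics/wrz.png",cv2.resize(im[70:290,200:440],None,fx=2.5,fy=2.5))
E
```

```text
0.9973982616926179 [ 0.   0.1 -0.1]
fuse_center 0.74 [ 0.5367 -0.1612  0.0418]
15.7167
```

View pics/wrz.png

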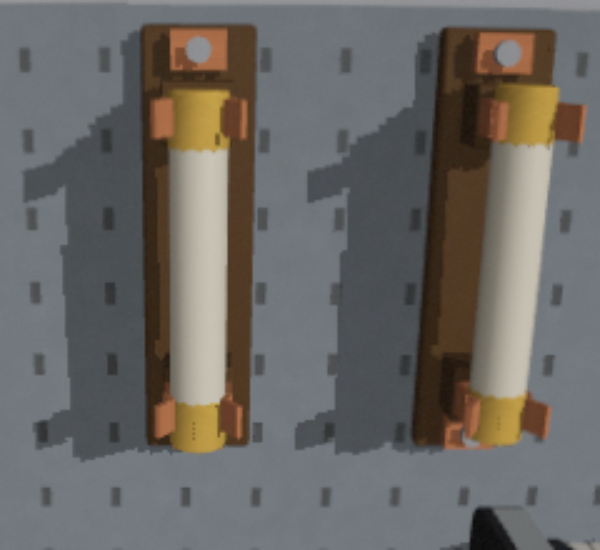

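The fuse sits in both clips just like the one in the full block, about 3 mm off along the axis (12 mm allowed). The gripper is clear, so I'm handing in.

```bash
python3 -c "
from rig import env
print(env.close_job())"
```

```text
the job is handed in; nothing more can be done
None
```

The 127 mm fuse is snapped into both clips of the empty block, about 3 mm off centre along it by camera. The gripper was clear, the other two fuses stayed in the rack, and I handed the job in at about 16 s; no verdict was returned.

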